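Put the toy train away in its fitted trays

TASK

Put the three wooden train cars away in their parking trays, one after another: the long engine in the longest tray, the tank wagon in the middle one and the short van in the shortest. Set each down gently (do not drop it), standing on its wheels flat on the tray floor, wholly inside the rim and lengthwise in the tray, either way round. Leave the toy boat, soap bottle, monitor and dish where they stand.

Things in the scene. Friction and masses are not known exactly. Their poses are not given: they have to be found in the camera images.
- engine_mid (a point): Wooden toy steam engine on six small wheels: round boiler, square cab at the rear, short chimney in front. 110 mm long, 40 mm wide, 64 mm high, wheels do not turn; about 0.1 kg. The point is its centre, 32 mm above its underside (half-way up). x along its length (chimney end +x), y across its width, z up. At the centre one grips the boiler, 36 mm wide across, with sides upright from 22 to 38 mm above its underside and rounded over above that up to 56 mm.
- tanker_mid (a point): Wooden toy tank wagon on four small wheels: one round tank with a filler dome on top in the middle. 84 mm long, 40 mm wide, 64 mm high, wheels do not turn; about 0.1 kg. The point is its centre, 32 mm above its underside (half-way up). x along its length, y across its width, z up. At the centre one grips the tank, 36 mm wide across, with sides upright from 22 to 38 mm above its underside and rounded over above that up to 56 mm (the dome is 22 mm across).
- caboose_mid (a point): Wooden toy van on four small wheels: a plain box body with dark windows and a flat darker roof. 58 mm long, 40 mm wide, 64 mm high, wheels do not turn; about 0.1 kg. The point is its centre, 32 mm above its underside (half-way up). x along its length, y across its width, z up. At the centre one grips the box body, 38 mm wide across, with flat upright sides from 22 to 56 mm above its underside.
- long_tray: Longest of three shallow plywood trays, open on top, fixed to the dresser top. Inside 134 mm long and 62 mm wide; walls 6 mm thick; floor 5 mm thick; rim 13 mm above the dresser top (8 mm above the floor). Origin at the centre of its underside, on the dresser top; x along its length, y across, z up. It belongs to the engine (110 mm).
- middle_tray: Middle-length of three shallow plywood trays, open on top, fixed to the dresser top. Inside 108 mm long and 62 mm wide; walls 6 mm thick; floor 5 mm thick; rim 13 mm above the dresser top (8 mm above the floor). Origin at the centre of its underside, on the dresser top; x along its length, y across, z up. It belongs to the tank wagon (84 mm).
- short_tray: Shortest of three shallow plywood trays, open on top, fixed to the dresser top. Inside 82 mm long and 62 mm wide; walls 6 mm thick; floor 5 mm thick; rim 13 mm above the dresser top (8 mm above the floor). Origin at the centre of its underside, on the dresser top; x along its length, y across, z up. It belongs to the van (58 mm).
- boat_mid (a point): Wooden toy boat (no wheels, pointed bow, small cabin with a funnel), 87 mm long, 42 mm wide, 64 mm high, not a train car: to be left alone. The point is half-way up, 32 mm above its underside; x towards the bow, z up.
- soap_pump: White plastic soap bottle with a grey push dispenser, 68 mm across, 168 mm high, a spout reaching 45 mm out along its -x. Loose; to be left alone. Origin at the centre of its underside, z up.
- monitor: White baby-monitor parent unit standing on its foot, 50 x 80 mm on plan, 157 mm high with its stub aerial. Loose; to be left alone. Origin at the centre of its underside, screen towards its -x, z up.
- dish: White ceramic dish, empty, 110 mm across, 32 mm high. Loose; to be left alone. Origin at the centre of its underside, z up.
Not all that is in view belongs to the job. Leave any blue look-alike of the middle_tray alone.

How it is judged:
By the outcome, as a careful person would: the job done as asked, in the order asked, and still so for the second after the job is handed in, with the robot touching nothing.
It also fails if it takes over 96 s, if anything falls off the work surface, if the arm or the gripper's body presses on something with over 40 N, if the wrist force passes 120 N, or if a joint passes its speed limit or range.

ROBOT

A 6-joint arm with a two-finger parallel gripper is mounted at the origin on the work surface. World frame = base frame: x ahead of the robot, y to its left, z up, the work surface at z = 0. Lengths are in m, angles in rad, forces in N, time in s.
With the tool pointing down it reaches from about 0.3 to 0.75 m from the base axis. Payload 8.5 kg.
Tool frame: the origin (TCP) lies at the very end of the fingers, on their centre line; the grasp point (between the pads) lies 19 mm behind it (arm.grasp_offset is the distance from the TCP to the grasp point, in m); z points along the fingers, y is the line along which they close (so a half turn about z gives the same grasp; the last joint's range is limited). The gripper opens to 88 mm and grips with 3 to 60 N. Pads are 18 mm wide; open, the fingers measure 123 mm over their backs; the gripper's body (75 mm by 187 mm) begins 45 mm behind the grasp point.
Start: joints at [0.933, 0.381, 1.297, -0, 1.464, -0.215], TCP at [0.226, 0.502, 0.239] pointing down, gripper open.
Joint ranges: [-3.11, 3.11], [-0.89, 2.33], [0.22, 2.48], [-1.42, 4.56], [0.17, 2.85], [-2.88, 2.88]. Speed limits (rad/s): [2.39, 2.39, 3.14, 3.14, 3.14, 3.14].

INTERFACE

Orientations are given as [roll, pitch, yaw] about the fixed x, y, z axes, in that order (R = Rz(yaw) Ry(pitch) Rx(roll)).
In Python, from station import arm gives the robot as it stands.
- The arm moves only by the shell command python3 -m handwheel 'ROWS' [FORCE]. ROWS is JSON, a list that holds one entry, the list of rows, each a list of 5 numbers: the gripper's target within -1 to 1 (fully open at 1, half-way at 0, shut at -1), then the shift along the tool's x, y, z normalised to -1 to 1, where 1 is 0.03 m, then the turn about the tool's z normalised to -1 to 1, where 1 is 6 degrees. In form: [[[claw, x, y, z, spin], ...]]. A call has 1 to 10 rows; each row shifts and turns the commanded pose from where the row before left it, along the tool's axes as they then stand; what a row does not reach is not made up. A row lasts 1/12 s, in which the tool goes at most 41.7 mm and 7.16 degrees, less where a joint would pass 70% of its speed; a pose out of reach is approached as far as the arm can. A call with a number of a shift or a turn outside -1 to 1 is refused whole. A call with a gripper value outside its range is refused whole. The fingers move at their own pace and stop on an object; FORCE is the grip in N (left out, the last holds). Time passes only in rows, so rows that do not move let the fingers close. It gives the time, the measured TCP pose, the force, the opening and the grip force at its end, in the units of the state.
- arm.observe(): the state, without advancing time (a new reading comes with each control period).
- arm.capture(name): name is "scene" or "top" or "wrist"; returns a dict with "color" (384x512x3 uint8, blue, green, red), "fx", "fy", "cx", "cy" (pixels), "rvec" (rotation vector, rad) and "tvec" (3), from world to camera coordinates, as OpenCV has them; the wrist camera has in their place "T_tool_cam" (4x4, takes a point from camera to tool coordinates, whose origin is the TCP and whose axes are the flange's). Camera axes: x right, y down, z forward; pixel columns grow to the right and rows downward; lengths in m; the calibration is good to about 2 mm. A picture is of the moment at which its call begins: read the wrist's pose just before it. There is no depth.
- arm.hand_in(): hands the job in; it is judged then, once.
The state is a dict: "time": time; "qpos": joint angles; "joint_velocities": joint speeds; "joint_torque": joint torques, N m; "tcp_pos": TCP position; "tcp_rot": TCP orientation; "force": force on the tool from outside, world axes, zero at the start; "ft_torque": the same for the moment, N m; "gripper_width": finger opening in m; "grasp_force": force on a finger pad.
Only numpy, scipy, OpenCV 4.12 (cv2) and the standard library are available. Lean on these libraries where they do the work, as an engineer would, in place of code of your own. Each camera call takes 0.05 s, during which the arm holds its last target. There are 200 camera calls.

## Working session

There is one attempt and no reset: what is moved stays moved. The work goes in short steps, Python scripts to look and compute and a shell command to move; the robot and the scene stay as the last step left them, time stands still between calls to the robot, and variables do not carry over. Pictures are saved under pics/ and viewed, at most 14 in all, crops included, and the job is handed in when it is done.

```bash
ls; mkdir -p pics; python3 - <<'E'
from station import arm
import cv2
for n in("scene","top"):
    c=arm.capture(n); cv2.imwrite(f"pics/{n}0.png",cv2.resize(c["color"],(800,600)))
    print({k:v for k,v in c.items() if k!="color"})
c=arm.capture("wrist");print(c["T_tool_cam"],c["fx"],c["cx"],c["cy"])
print(arm.observe())
E
```

```text
pics
{'fx': 405.9399826816639, 'fy': 405.9399826816639, 'cx': 254.12033255964442, 'cy': 196.29244359487177, 'rvec': array([ 2.25449838,  0.59829388, -0.24073077]), 'tvec': array([-0.45538585, -0.19598841,  1.55693963])}
{'fx': 446.47633681617054, 'fy': 446.47633681617054, 'cx': 252.56200719556722, 'cy': 199.49118738472066, 'rvec': array([ 2.11327233, -2.17523886,  0.13975807]), 'tvec': array([-0.03179681,  0.56779994,  1.35551282])}
[[ 4.75340512e-04 -9.55971239e-01 -2.93459987e-01  7.60021510e-02]
 [ 9.99999806e-01  5.72591504e-04 -2.45486924e-04 -3.00291522e-04]
 [ 4.02711134e-04 -2.93459813e-01  9.55971326e-01 -1.46280759e-01]
 [ 0.00000000e+00  0.00000000e+00  0.00000000e+00  1.00000000e+00]] 268.19843470483676 256.3160211760911 192.7798422342628
{'time': 0.15, 'qpos': array([ 9.32705833e-01,  3.81030016e-01,  1.29801484e+00, -1.21703027e-06,
        1.46359469e+00, -2.15322116e-01]), 'joint_velocities': array([-0.00081623, -0.00282202, -0.00074495,  0.00036792,  0.00018861,
        0.00028038]), 'joint_torque': array([ 2.16544089e-03, -4.38079655e+01, -2.24614084e+01,  7.12553132e-02,
        3.43531114e-02, -1.08932293e-04]), 'tcp_pos': array([0.22554593, 0.50140118, 0.23830985]), 'tcp_rot': array([-3.14056968e+00, -2.22499671e-04,  2.71882429e+00]), 'force': array([-0.23673867,  0.38157363, -0.54228298]), 'ft_torque': array([0.0106673 , 0.00862636, 0.03680853]), 'grasp_force': 0.0, 'gripper_width': 0.08773276341399833}
```

View pics/top0.png

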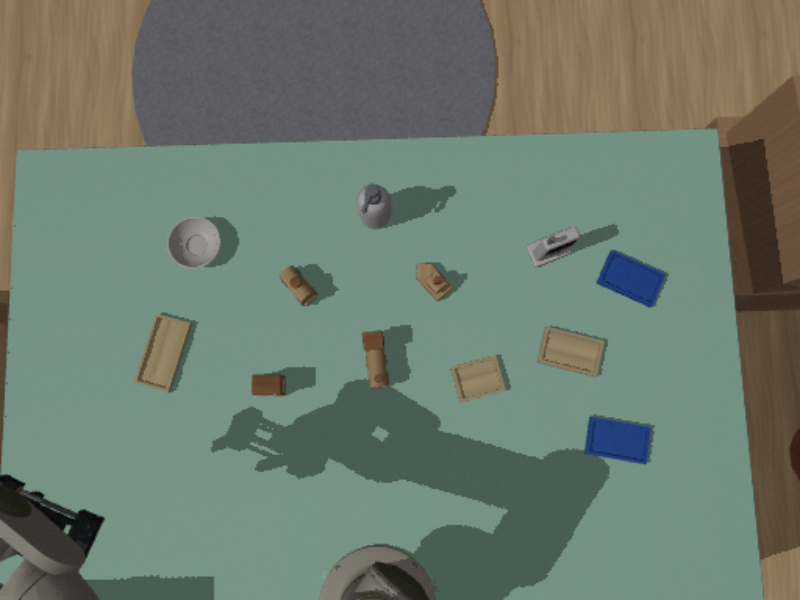

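View pics/scene0.png

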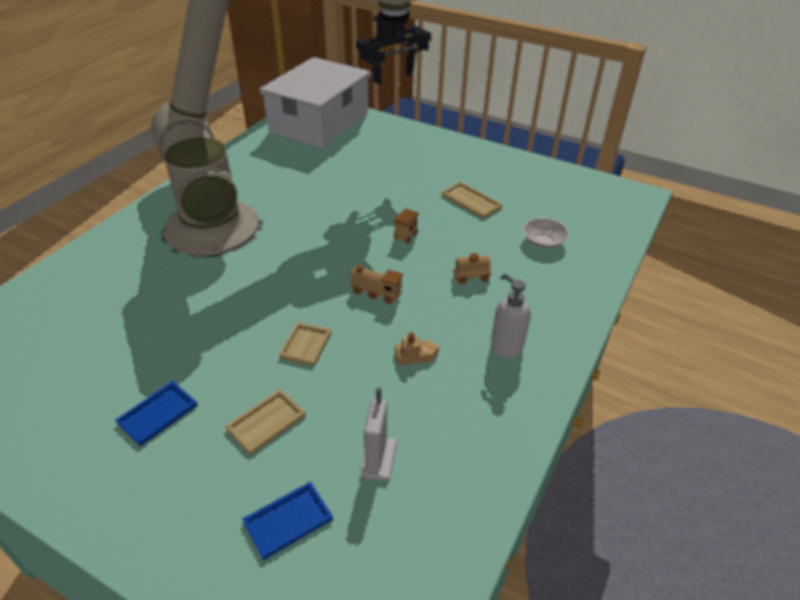

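Top view (800×600): engine at (375,359), with its dark cab at the top end; tank wagon at (298,285), round with a dome; van at (268,384), plain dark box. The boat at (433,281) has a pointed bow and is left alone. Plywood trays: long (163,352), middle (571,351), short (479,378). The blue look-alikes are at (631,278) and (618,440).

```bash
cat > h.py <<'E'
from station import arm
import cv2, numpy as np
from scipy.spatial.transform import Rotation as R
def cap(name):
    o=arm.observe(); c=arm.capture(name); K=np.array([[c["fx"],0,c["cx"]],[0,c["fy"],c["cy"]],[0,0,1]])
    if name=="wrist":
        T=np.eye(4);T[:3,:3]=R.from_euler("xyz",o["tcp_rot"]).as_matrix();T[:3,3]=o["tcp_pos"];T=T@c["T_tool_cam"]
    else:
        T=np.eye(4);T[:3,:3]=R.from_rotvec(c["rvec"]).as_matrix();T[:3,3]=c["tvec"];T=np.linalg.inv(T)
    return c["color"],K,T,o
def rays(K,T,uv):
    uv=np.atleast_2d(uv).astype(float); d=np.c_[uv,np.ones(len(uv))]@np.linalg.inv(K).T@T[:3,:3].T
    return T[:3,3],d/np.linalg.norm(d,axis=1,keepdims=True)
def plane(K,T,uv,z):
    o,d=rays(K,T,uv); return o+d*((z-o[2])/d[:,2])[:,None]
def proj(K,T,p):
    q=(np.atleast_2d(p)-T[:3,3])@T[:3,:3]@K.T; return q[:,:2]/q[:,2:]
def tri(views): # [(K,T,uv)]
    A=np.zeros((3,3));b=np.zeros(3)
    for K,T,uv in views:
        o,d=rays(K,T,uv);d=d[0];P=np.eye(3)-np.outer(d,d);A+=P;b+=P@o
    p=np.linalg.solve(A,b); return p
def wood(img):
    h=cv2.cvtColor(img,cv2.COLOR_BGR2HSV)
    m=cv2.inRange(h,(3,75,40),(25,255,255))
    return cv2.morphologyEx(m,cv2.MORPH_CLOSE,np.ones((3,3),np.uint8))
def blobs(m,amin,amax):
    return [c for c in cv2.findContours(m,cv2.RETR_EXTERNAL,cv2.CHAIN_APPROX_NONE)[0] if amin<cv2.contourArea(c)<amax]
def rect(P): # rect of world points xy
    (x,y),(a,b),t=cv2.minAreaRect(np.float32(P[:,:2]*1000))
    if b>a:a,b,t=b,a,t+90
    return [round(v,1) for v in(x,y,a,b,(t+90)%180-90)]
def scan(name,z,amin=100,amax=4000):
    img,K,T,o=cap(name)
    for c in blobs(wood(img),amin,amax):
        uv=c[:,0,:]; print(name,uv.mean(0).round(),cv2.contourArea(c),"rect mm",rect(plane(K,T,uv,z)))
    return img,K,T,o
E
python3 - <<'E'
from h import *
scan("top",.013);scan("scene",.013)
E
```

```text
top [171. 246.] 237.5 rect mm [430.4, 212.5, 63.7, 37.6, 88.4]
top [306. 242.] 625.0 rect mm [430.9, -210.4, 92.2, 71.8, -77.5]
top [240. 229.] 391.0 rect mm [475.7, -6.2, 113.5, 41.2, 6.5]
top [365. 225.] 813.0 rect mm [479.8, -399.4, 118.6, 72.5, 74.1]
top [104. 226.] 1003.0 rect mm [501.6, 425.8, 143.1, 75.4, -17.2]
top [190. 182.] 265.5 rect mm [632.0, 149.7, 86.3, 37.7, 38.5]
top [276. 179.] 274.5 rect mm [636.1, -124.1, 83.3, 42.3, 38.7]
scene [ 15. 373.] 584.0 rect mm [361.1, -812.2, 141.6, 46.0, -0.9]
scene [331. 366.] 375.5 rect mm [960.4, -433.1, 103.6, 42.1, -66.4]
scene [169. 269.] 959.5 rect mm [484.4, -405.7, 120.5, 78.1, 74.1]
scene [265. 224.] 345.0 rect mm [631.8, -129.8, 84.5, 76.3, 83.7]
scene [195. 220.] 512.5 rect mm [433.8, -217.3, 99.5, 74.5, -76.1]
scene [241. 181.] 476.0 rect mm [459.6, 9.0, 121.9, 103.7, 13.7]
scene [302. 171.] 290.5 rect mm [623.2, 164.5, 107.9, 77.7, -63.1]
scene [259. 144.] 211.0 rect mm [412.0, 233.6, 131.0, 54.2, -61.9]
scene [302. 128.] 370.0 rect mm [505.1, 418.6, 150.9, 80.4, -16.8]
scene [ 49. 136.] 2986.5 rect mm [-317.1, -96.2, 609.6, 164.9, -89.9]
scene [336.  52.] 3017.5 rect mm [199.0, 1238.3, 1162.2, 1000.1, -0.1]
```

```bash
cat >> h.py <<'E'
def need(x,y,z,yawdeg):
    "units: spin first, then shift along the tool axes at the new yaw"
    o=arm.observe(); yaw=np.degrees(o["tcp_rot"][2]); s=-((yawdeg-yaw+180)%360-180)/6
    f=np.radians(yawdeg); dx,dy,dz=np.array([x,y,z])-o["tcp_pos"]
    print("t",round(o["time"],2),"spin",round(s,2),"xyz",np.round(np.array([np.cos(f)*dx+np.sin(f)*dy,np.sin(f)*dx-np.cos(f)*dy,-dz])/.03,2),"tcp",o["tcp_pos"].round(4),"rot",np.degrees(o["tcp_rot"]).round(1),"w",round(o["gripper_width"],4),"F",o["force"].round(1),"q6",round(o["qpos"][5],2))
E
python3 - <<'E'
from h import *
need(.465,-.006,.2,186.5)
a=cap("top");b=cap("scene")
# tray heights: triangulate centroids of the tray masks
for n,p,q in(("long",(104,226),(302,128)),("mid",(365,225),(169,269)),("short",(306,242),(195,220))):
    def cen(v,p):
        for c in blobs(wood(v[0]),100,4000):
            if np.linalg.norm(c[:,0].mean(0)-p)<4: return np.array(cv2.minAreaRect(c)[0]) if 0 else np.array([cv2.moments(c)["m10"],cv2.moments(c)["m01"]])/cv2.moments(c)["m00"]
    print(n,tri([(a[1],a[2],cen(a,p)),(b[1],b[2],cen(b,q))]).round(4))
E
```

```text
t 0.25 spin -5.12 xyz [ -6.01 -17.71   1.28] tcp [0.2256 0.5015 0.2385] rot [-180.    -0.   155.8] w 0.0879 F [ 0.5  0.2 -0.4] q6 -0.22
long [0.5021 0.4292 0.0042]
mid [ 0.4799 -0.4026  0.0034]
short [ 0.4306 -0.2122  0.0044]
```

```bash
python3 -m handwheel '[[[1,0,0,0,-1],[1,0,0,0,-1],[1,0,0,0,-1],[1,0,0,0,-1],[1,0,0,0,-1],[1,-0.3,-0.9,0,0],[1,-0.3,-0.9,0,0],[1,-0.3,-0.9,0.2,0],[1,-0.3,-0.9,0.2,0],[1,-0.3,-0.9,0.2,0]]]'
python3 -m handwheel '[[[1,-0.3,-0.9,0,0],[1,-0.3,-0.9,0,0],[1,-0.3,-0.9,0,0],[1,-0.3,-0.9,0,0],[1,-0.3,-0.9,0.2,0],[1,-0.3,-0.9,0.2,0],[1,-0.3,-0.9,0.2,0],[1,-0.3,-0.9,0,0],[1,-0.3,-0.9,0,0],[1,-0.3,-0.9,0,0]]]'
python3 -m handwheel '[[[1,-0.3,-0.9,0,0],[1,-0.3,-0.9,0,0],[1,-0.3,-0.9,0,0],[1,-0.3,-0.9,0,0],[1,-0.4,-0.4,0,0],[1,0,0,0,0],[1,0,0,0,0]]]'
python3 - <<'E'
from h import *
need(.465,-.006,.2,186.5)
img,K,T,o=scan("wrist",.03,300,60000)
cv2.imwrite("pics/w1.png",img); np.savez("w1.npz",img=img,K=K,T=T)
E
```

```text
time: 1.18
tcp_pos: [0.2843, 0.3706, 0.2206]
tcp_rot: [3.141, 0.0, -3.04]
force: [0.7, 0.7, 0.2]
gripper_width: 0.0881
grasp_force: 0.0
time: 2.02
tcp_pos: [0.4011, 0.1108, 0.2028]
tcp_rot: [3.142, 0.0, -3.041]
force: [0.3, 0.0, 0.4]
gripper_width: 0.088
grasp_force: 0.0
time: 2.6
tcp_pos: [0.4605, -0.0026, 0.2025]
tcp_rot: [3.141, -0.001, -3.042]
force: [-0.2, 0.1, 0.4]
gripper_width: 0.0881
grasp_force: 0.0
t 2.6 spin -0.13 xyz [-0.14 -0.13  0.08] tcp [ 0.4605 -0.0026  0.2025] rot [ 180.    -0.  -174.3] w 0.0881 F [-0.2  0.1  0.4] q6 -1.93
wrist [374. 344.] 1847.0 rect mm [696.4, 194.8, 422.3, 24.5, -84.2]
wrist [356. 319.] 566.5 rect mm [657.2, 165.1, 58.3, 35.6, 39.0]
wrist [432. 296.] 758.5 rect mm [610.5, 259.4, 97.5, 38.5, 24.1]
wrist [ 81. 296.] 807.0 rect mm [659.3, -230.1, 98.0, 39.7, -12.9]
wrist [435. 170.] 2532.0 rect mm [433.0, 210.9, 94.3, 46.0, 88.3]
wrist [249. 190.] 2897.5 rect mm [481.0, -11.2, 125.5, 42.4, 6.3]
wrist [ 89. 132.] 4750.0 rect mm [429.2, -202.0, 94.2, 69.1, -77.0]
```

View pics/w1.png

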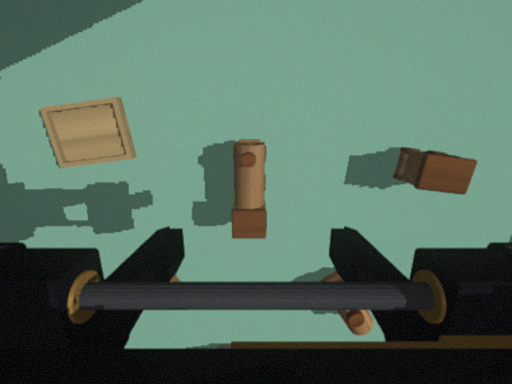

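The wrist view shows the engine: chimney end (250,140), cab roof (249,222). The van is at (437,172), the short tray at (88,132), and part of the tanker at (350,310).

```bash
python3 - <<'E'
from h import *
d=np.load("w1.npz");K,T=d["K"],d["T"]
print("cab roof",plane(K,T,[(233,208),(266,208),(266,238),(233,238)],.064).round(4))
print("boiler rear/mid/front edges@.042",plane(K,T,[(236,190),(264,190),(236,160),(264,160),(250,140)],.042).round(4))
print("chimney@.064",plane(K,T,[(248,159)],.064).round(4))
# height of cab roof centre: wrist + top view (dark-red cab)
img,K2,T2,_=cap("top"); h=cv2.cvtColor(img,cv2.COLOR_BGR2HSV)
def cab(im,box):
    g=cv2.cvtColor(im,cv2.COLOR_BGR2HSV); m=cv2.inRange(g,(2,150,40),(12,255,255))
    z=np.zeros_like(m);z[box[1]:box[3],box[0]:box[2]]=m[box[1]:box[3],box[0]:box[2]]
    ys,xs=np.nonzero(z); return xs.mean(),ys.mean(),len(xs),(xs.min(),xs.max(),ys.min(),ys.max())
a=cab(d["img"],(225,200,275,245));b=cab(img,(228,205,252,228));print(a,b)
print("cab tri",tri([(K,T,a[:2]),(K2,T2,b[:2])]).round(4))
E
```

```text
cab roof [[ 0.4921 -0.0261  0.064 ]
 [ 0.4884  0.011   0.064 ]
 [ 0.5256  0.0152  0.064 ]
 [ 0.5294 -0.0233  0.064 ]]
boiler rear/mid/front edges@.042 [[ 0.4773 -0.0255  0.042 ]
 [ 0.4739  0.0078  0.042 ]
 [ 0.4413 -0.0283  0.042 ]
 [ 0.4381  0.0039  0.042 ]
 [ 0.417  -0.0143  0.042 ]]
chimney@.064 [[ 0.4349 -0.0143  0.064 ]]<stdin>:11: RuntimeWarning: Mean of empty slice.
  ret = ret.dtype.type(ret / rcount)
Traceback (most recent call last):
ValueError: zero-size array to reduction operation minimum which has no identity
```

```bash
python3 - <<'E'
from h import *
d=np.load("w1.npz"); a,K2,T2,_=cap("top")
print("engine cab",tri([(d["K"],d["T"],(249.5,223)),(K2,T2,(238.7,217.6))]).round(4))
need(.4725,-.009,.013,186.3)
E
```

```text
engine cab [ 0.5086 -0.0052  0.0641]
t 2.75 spin -0.08 xyz [-0.39 -0.3   6.33] tcp [ 0.4599 -0.0015  0.2028] rot [ 180.    -0.  -174.2] w 0.088 F [-0.1 -0.6 -0.6] q6 -1.93
```

```bash
python3 -m handwheel '[[[1,-0.39,-0.3,0.5,-0.08],[1,0,0,1,0],[1,0,0,1,0],[1,0,0,1,0],[1,0,0,1,0],[1,0,0,0.8,0],[1,0,0,0.5,0],[1,0,0,0.3,0],[1,0,0,0.2,0],[1,0,0,0,0]]]'
python3 - <<'E'
from h import *
need(.4725,-.009,.013,186.3)
E
python3 -m handwheel '[[[-1,0,0,0,0],[-1,0,0,0,0],[-1,0,0,0,0],[-1,0,0,0,0],[-1,0,0,0,0],[-1,0,0,0,0],[-1,0,0,0,0]]]' 15
```

```text
time: 3.58
tcp_pos: [0.4729, -0.0097, 0.0134]
tcp_rot: [3.141, -0.001, -3.032]
force: [-0.2, 0.3, -0.0]
gripper_width: 0.0883
grasp_force: 0.0
t 3.58 spin -0.0 xyz [0.01 0.02 0.01] tcp [ 0.4729 -0.0097  0.0134] rot [ 180.    -0.  -173.7] w 0.0883 F [-0.2  0.3 -0. ] q6 -1.95
time: 4.17
tcp_pos: [0.4732, -0.0102, 0.0139]
tcp_rot: [-3.141, 0.0, -3.032]
force: [-0.2, -0.4, -0.5]
gripper_width: 0.0436
grasp_force: 0.0
```

```bash
python3 -m handwheel '[[[-1,0,0,0,0],[-1,0,0,0,0],[-1,0,0,0,0],[-1,0,0,0,0],[-1,0,0,-0.2,0],[-1,0,0,-0.5,0],[-1,0,0,-0.9,0],[-1,0,0,-1,0],[-1,0,0,-1,0],[-1,0,0,-0.5,0]]]' 15
python3 - <<'E'
from h import *
need(.502,.427,.13,163)
img,K,T,o=cap("wrist");cv2.imwrite("pics/w2.png",img)
E
```

```text
time: 5.0
tcp_pos: [0.4737, -0.0102, 0.1401]
tcp_rot: [-3.14, 0.004, -3.032]
force: [0.4, -0.2, -0.5]
gripper_width: 0.0398
grasp_force: 15.0
t 5.0 spin 3.88 xyz [ 3.36 14.21  0.34] tcp [ 0.4737 -0.0102  0.1401] rot [-179.9    0.2 -173.7] w 0.0398 F [ 0.4 -0.2 -0.5] q6 -1.95
```

View pics/w2.png

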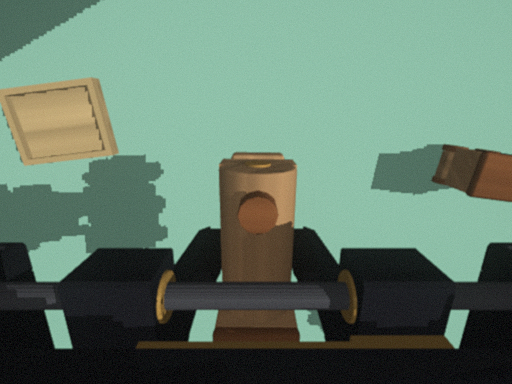

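The engine is held level between the pads (boiler at (258,240), pads either side). Next stop is just short of the long tray for a look.

```bash
python3 -m handwheel '[[[-1,0,0,-0.2,1],[-1,0,0,-0.2,1],[-1,0.1,0.5,-0.2,1],[-1,0.4,0.9,0,0.88],[-1,0.4,0.9,0,0],[-1,0.4,0.9,0,0],[-1,0.4,0.9,0,0],[-1,0.4,0.9,0,0],[-1,0.4,0.9,0,0],[-1,0.4,0.9,0,0]]]'
python3 -m handwheel '[[[-1,0.4,0.9,0,0],[-1,0.2,0.6,0,0],[-1,0,0,0,0],[-1,0,0,0,0]]]'
python3 - <<'E'
from h import *
need(.502,.427,.13,163)
img,K,T,o=scan("wrist",.013,2000,60000);cv2.imwrite("pics/w3.png",img); np.savez("w3.npz",img=img,K=K,T=T)
E
```

```text
time: 5.88
tcp_pos: [0.4431, 0.2113, 0.154]
tcp_rot: [-3.141, -0.001, 2.844]
force: [-0.6, -0.7, -1.3]
gripper_width: 0.0399
grasp_force: 15.0
time: 6.22
tcp_pos: [0.4393, 0.2586, 0.1539]
tcp_rot: [-3.141, -0.001, 2.846]
force: [0.9, -0.3, -0.7]
gripper_width: 0.0397
grasp_force: 15.0
t 6.22 spin 0.01 xyz [-0.36  5.98  0.8 ] tcp [0.4393 0.2586 0.1539] rot [-1.799e+02 -1.000e-01  1.631e+02] w 0.0397 F [ 0.9 -0.3 -0.7] q6 -0.98
wrist [291. 338.] 5787.5 rect mm [646.8, 248.3, 429.1, 62.4, 73.2]
wrist [240. 216.] 11522.0 rect mm [475.4, 215.5, 159.5, 149.3, -16.8]
wrist [414. 187.] 8398.5 rect mm [502.6, 421.6, 145.8, 78.6, -17.1]
```

View pics/w3.png

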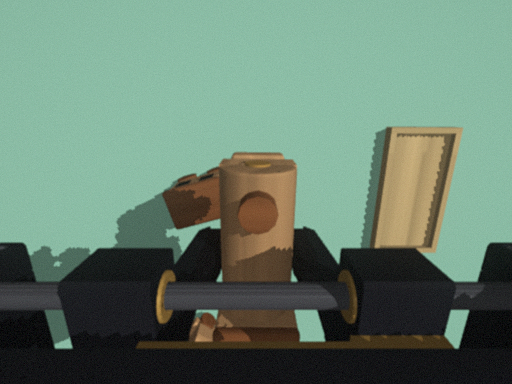

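The wrist view shows the long plywood tray, outline (388,128)–(462,128)–(437,250)–(372,250). It is clear of everything, and the van lies behind the engine.

```bash
python3 - <<'E'
from h import *
need(.5025,.425,.023,162.9)
E
python3 -m handwheel '[[[-1,-0.1,0.8,0,0],[-1,-0.1,1,0,0],[-1,-0.1,1,0,0],[-1,0,1,0,0],[-1,0,1,0,0],[-1,0,0.7,0.3,0],[-1,0,0.4,0.7,0],[-1,0,0,1,0],[-1,0,0,1,0],[-1,0,0,0,0]]]'
python3 - <<'E'
from h import *
need(.5025,.425,.023,162.9)
E
```

```text
t 6.27 spin 0.02 xyz [-0.37  5.94  4.37] tcp [0.4395 0.2579 0.1541] rot [-1.799e+02 -1.000e-01  1.630e+02] w 0.0396 F [-0.1  0.5 -0.6] q6 -0.98
time: 7.1
tcp_pos: [0.4984, 0.4221, 0.0585]
tcp_rot: [-3.133, -0.008, 2.843]
force: [-1.0, -1.4, -1.9]
gripper_width: 0.0399
grasp_force: 15.0
t 7.1 spin -0.0 xyz [-0.1   0.13  1.18] tcp [0.4984 0.4221 0.0585] rot [-179.5   -0.4  162.9] w 0.0399 F [-1.  -1.4 -1.9] q6 -0.75
```

```bash
python3 -m handwheel '[[[-1,-0.1,0.1,0.4,0],[-1,0,0,0.4,0],[-1,0,0,0.2,0],[-1,0,0,0.1,0],[-1,0,0,0,0],[-1,0,0,0,0]]]'
python3 - <<'E'
from h import *
need(.5025,.425,.0185,162.9)
E
```

```text
time: 7.6
tcp_pos: [0.5044, 0.427, 0.0324]
tcp_rot: [3.141, 0.001, 2.844]
force: [-1.3, -0.1, -1.4]
gripper_width: 0.0397
grasp_force: 15.0
t 7.6 spin 0.01 xyz [ 0.04 -0.08  0.46] tcp [0.5044 0.427  0.0324] rot [180.   0. 163.] w 0.0397 F [-1.3 -0.1 -1.4] q6 -0.75
```

```bash
python3 -m handwheel '[[[-1,0,-0.05,0.15,0],[-1,0,0,0.15,0],[-1,0,0,0.1,0],[-1,0,0,0.04,0],[-1,0,0,0,0],[-1,0,0,0,0]]]'
python3 - <<'E'
from h import *
need(.5025,.425,.0185,162.9)
E
```

```text
time: 8.1
tcp_pos: [0.5036, 0.4253, 0.0196]
tcp_rot: [-3.142, 0.0, 2.845]
force: [-3.3, -2.0, 7.1]
gripper_width: 0.0396
grasp_force: 15.0
t 8.1 spin 0.01 xyz [ 0.03 -0.02  0.04] tcp [0.5036 0.4253 0.0196] rot [-180.    0.  163.] w 0.0396 F [-3.3 -2.   7.1] q6 -0.75
```

```bash
python3 -m handwheel '[[[1,0,0,0,0],[1,0,0,0,0],[1,0,0,0,0],[1,0,0,0,0],[1,0,0,0,0],[1,0,0,0,0],[1,0,0,0,0],[1,0,0,-0.4,0],[1,0,0,-1,0],[1,0,0,-1,0]]]'
python3 -m handwheel '[[[1,0,0,-1,0],[1,0,0,-1,0],[1,0,0,-1,0.3],[1,0,0,-0.8,1],[1,0,0,0,1],[1,0,0,0,1],[1,0,0,0,1],[1,0,0,0,1],[1,0,0,0,1],[1,0,0,0,1]]]'
python3 - <<'E'
from h import *
need(.5025,.425,.18,163)
img,K,T,o=cap("wrist");cv2.imwrite("pics/w4.png",img); np.savez("w4.npz",img=img,K=K,T=T)
E
python3 -m handwheel '[[[1,0,0,0,1],[1,0,0,0,1],[1,0,0,0,1],[1,0,0,0,1],[1,0,0,0,1],[1,0,0,0,1],[1,0,0,0,1],[1,0,0,0,1],[1,0,0,0,1],[1,0,0,0,1]]]'
python3 -m handwheel '[[[1,0,0,0,1],[1,0,0,0,1],[1,0,0,0,1],[1,0,0,0,0.4],[1,0,0,0,0],[1,0,0,0,0]]]'
python3 - <<'E'
from h import *
need(.625,.15,.2,38.5)
E
```

```text
time: 8.93
tcp_pos: [0.5032, 0.4251, 0.0913]
tcp_rot: [-3.14, -0.001, 2.844]
force: [-0.0, -0.3, 0.0]
gripper_width: 0.0884
grasp_force: 0.0
time: 9.77
tcp_pos: [0.5035, 0.4254, 0.2056]
tcp_rot: [3.141, -0.0, 2.075]
force: [1.0, 0.4, 0.4]
gripper_width: 0.0885
grasp_force: 0.0
t 9.77 spin -7.35 xyz [ 0.03 -0.02  0.85] tcp [0.5035 0.4254 0.2056] rot [180.   -0.  118.9] w 0.0885 F [1.  0.4 0.4] q6 0.02
time: 10.65
tcp_pos: [0.5036, 0.4253, 0.2054]
tcp_rot: [3.141, -0.0, 1.03]
force: [0.3, -1.0, -0.4]
gripper_width: 0.0881
grasp_force: 0.0
time: 11.15
tcp_pos: [0.5036, 0.4254, 0.2052]
tcp_rot: [3.142, -0.001, 0.68]
force: [0.3, 0.4, -0.5]
gripper_width: 0.0881
grasp_force: 0.0
t 11.15 spin 0.08 xyz [-2.55  9.7   0.17] tcp [0.5036 0.4254 0.2052] rot [180.  -0.  39.] w 0.0881 F [ 0.3  0.4 -0.5] q6 1.41
```

View pics/w4.png

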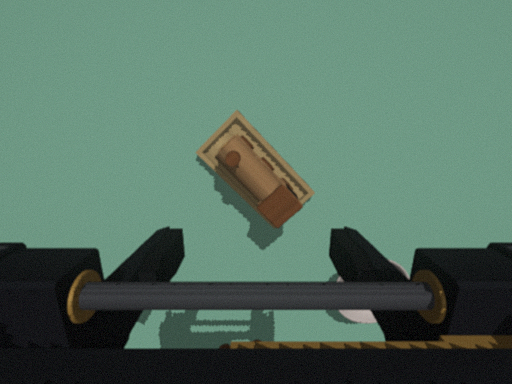

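The engine stands level in the long tray: chimney (233,158), cab (279,205), rim corners (197,155), (238,111), (313,193).

```bash
python3 - <<'E'
from h import *
d=np.load("w4.npz");K,T=d["K"],d["T"]
r=plane(K,T,[(197,155),(238,111),(313,193)],.013)[:,:2]; c=(r[0]+r[2])/2
u=(r[2]-r[1])/np.linalg.norm(r[2]-r[1]); v=np.array([-u[1],u[0]])
print("tray c",c.round(4),"len",np.linalg.norm(r[2]-r[1]).round(4),"w",np.linalg.norm(r[0]-r[1]).round(4),"ang",np.degrees(np.arctan2(u[1],u[0])).round(1))
cab=plane(K,T,[(258,190),(278,182),(302,207),(278,227)],.069)[:,:2]; ch=plane(K,T,[(233,157)],.069)[:,:2]
for p in (*cab,*ch): print("along,across mm",((p-c)@u*1e3).round(1),((p-c)@v*1e3).round(1))
E
python3 -m handwheel '[[[1,-0.3,0.9,0,0],[1,-0.3,0.9,0,0],[1,-0.3,0.9,0,0],[1,-0.3,0.9,0,0],[1,-0.3,0.9,0,0],[1,-0.3,0.9,0,0],[1,-0.3,0.9,0,0],[1,-0.3,0.9,0,0],[1,-0.3,0.9,0,0],[1,0.15,0.9,0,0]]]'
python3 -m handwheel '[[[1,0,0.7,0,0.08],[1,0,0,0,0],[1,0,0,0,0]]]'
python3 - <<'E'
from h import *
need(.625,.15,.2,38.5)
img,K,T,o=scan("wrist",.045,500,60000);cv2.imwrite("pics/w5.png",img); np.savez("w5.npz",img=img,K=K,T=T)
E
```

```text
tray c [0.5049 0.4222] len 0.1421 w 0.0752 ang -18.0
along,across mm 4.6 -1.7
along,across mm 12.8 20.4
along,across mm 52.9 20.8
along,across mm 52.7 -15.1
along,across mm -40.2 3.9
time: 11.98
tcp_pos: [0.6127, 0.165, 0.2054]
tcp_rot: [3.141, 0.0, 0.679]
force: [1.1, -0.2, -0.2]
gripper_width: 0.0879
grasp_force: 0.0
time: 12.23
tcp_pos: [0.6265, 0.15, 0.2045]
tcp_rot: [-3.141, 0.0, 0.669]
force: [-0.4, 0.3, -0.4]
gripper_width: 0.0883
grasp_force: 0.0
t 12.23 spin -0.03 xyz [-0.04 -0.03  0.15] tcp [0.6265 0.15   0.2045] rot [-180.     0.    38.3] w 0.0883 F [-0.4  0.3 -0.4] q6 0.95
wrist [373. 344.] 1774.5 rect mm [539.9, -130.5, 405.5, 23.5, -51.7]
wrist [ 81. 296.] 735.5 rect mm [350.1, 232.0, 92.1, 36.5, 18.6]
wrist [424. 287.] 1125.5 rect mm [647.0, -122.4, 126.7, 42.6, 69.3]
wrist [122. 254.] 530.0 rect mm [437.5, 223.0, 84.1, 16.0, -7.9]
wrist [262. 173.] 1914.0 rect mm [633.5, 146.9, 82.7, 35.1, 37.8]
wrist [ 29. 107.] 5958.0 rect mm [524.6, 402.7, 134.4, 76.6, -17.2]
```

View pics/w5.png

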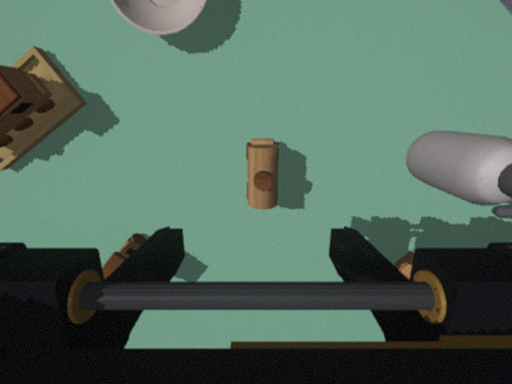

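The wrist view shows the tank wagon with its dome at (263,181), tank spanning (248..279, 140..208). The soap bottle is at (455,165), clear of the gripper, and the engine tray is at left.

```bash
python3 - <<'E'
from h import *
d=np.load("w5.npz");K,T=d["K"],d["T"]
print("dome@.064",plane(K,T,[(263,181)],.064).round(4),"ends@.04",plane(K,T,[(263,141),(263,208)],.045).round(4),"edges@.04",plane(K,T,[(248,175),(279,175)],.042).round(4))
img,K2,T2,_=cap("top")
cv2.imwrite("pics/t2.png",cv2.resize(img[165:200,175:206],None,fx=12,fy=12,interpolation=cv2.INTER_NEAREST))
print("proj dome to top",proj(K2,T2,plane(K,T,[(263,181)],.064)))
E
```

```text
dome@.064 [[0.632  0.1448 0.064 ]] ends@.04 [[0.6646 0.1704 0.045 ]
 [0.602  0.1201 0.045 ]] edges@.04 [[0.6226 0.1592 0.042 ]
 [0.6453 0.1306 0.042 ]]
proj dome to top [[189.53883315 179.3279572 ]]
```

View pics/t2.png

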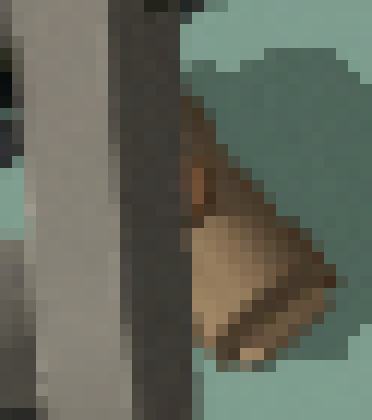

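The arm hides half the wagon, with the dome's right edge at about (191.7,181) in the top image. I'll take the dome from the first, unobstructed top picture.

```bash
python3 - <<'E'
from h import *
t=cv2.imread("pics/top0.png"); x0,y0=272,258
cv2.imwrite("pics/t3.png",cv2.resize(t[y0:y0+55,x0:x0+55],None,fx=8,fy=8))
c=arm.capture("top");
_,K2,T2,_=cap("top"); d=np.load("w5.npz")
for p in((295,283),(297,286),(299,288)):print(tri([(d["K"],d["T"],(263,181)),(K2,T2,((p[0]+.5)*.64-.5,(p[1]+.5)*.64-.5))]).round(4))
E
```

```text
[0.6295 0.1462 0.0604]
[0.6264 0.144  0.0459]
[0.6242 0.1418 0.0342]
```

View pics/t3.png

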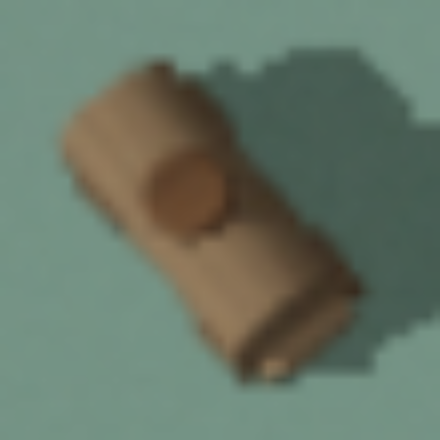

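The crop puts the dome at (295.5,282) in the top picture, so it stands at about 62 mm, which confirms 64 mm. Grasping at (0.6315, 0.1455).

```bash
python3 - <<'E'
from h import *
need(.6315,.1455,.013,38.4)
E
python3 -m handwheel '[[[1,0.05,0.22,0.5,0],[1,0,0,1,0],[1,0,0,1,0],[1,0,0,1,0],[1,0,0,1,0],[1,0,0,0.8,0],[1,0,0,0.5,0],[1,0,0,0.3,0],[1,0,0,0.2,0],[1,0,0,0,0]]]'
python3 - <<'E'
from h import *
need(.6315,.1455,.013,38.4)
E
```

```text
t 12.43 spin 0.0 xyz [0.03 0.28 6.39] tcp [0.6256 0.1517 0.2048] rot [-180.    -0.    38.4] w 0.0882 F [-1.  -0.3 -0.7] q6 0.95
time: 13.27
tcp_pos: [0.6312, 0.1468, 0.0151]
tcp_rot: [-3.141, 0.001, 0.669]
force: [-0.6, 0.7, -0.2]
gripper_width: 0.0882
grasp_force: 0.0
t 13.27 spin -0.01 xyz [-0.02  0.04  0.07] tcp [0.6312 0.1468 0.0151] rot [-180.     0.    38.3] w 0.0882 F [-0.6  0.7 -0.2] q6 0.95
```

```bash
python3 -m handwheel '[[[-1,0,0,0.07,0],[-1,0,0,0,0],[-1,0,0,0,0],[-1,0,0,0,0],[-1,0,0,0,0],[-1,0,0,0,0],[-1,0,0,0,0],[-1,0,0,0,0],[-1,0,0,0,0],[-1,0,0,0,0]]]' 15
python3 -m handwheel '[[[-1,0,0,0,0],[-1,0,0,-0.2,0],[-1,0,0,-0.5,0],[-1,0,0,-0.9,0],[-1,0,0,-1,0],[-1,0,0,-1,0],[-1,0,0,-1,0],[-1,0,0,-0.5,-0.5],[-1,0,0,0,-1],[-1,0,0,0,-1]]]'
python3 -m handwheel '[[[-1,0,0,0,-1],[-1,0,0,0,-1],[-1,0,0,0,-1],[-1,0,0,0,-0.4],[-1,0,0,0,0]]]'
python3 - <<'E'
from h import *
need(.325,-.357,.155,74)
E
```

```text
time: 14.1
tcp_pos: [0.6316, 0.1463, 0.0135]
tcp_rot: [3.141, -0.0, 0.668]
force: [-0.7, 0.3, -0.1]
gripper_width: 0.0357
grasp_force: 15.0
time: 14.93
tcp_pos: [0.6317, 0.1464, 0.1681]
tcp_rot: [3.14, -0.001, 0.935]
force: [-0.3, -0.3, -1.7]
gripper_width: 0.0361
grasp_force: 15.0
time: 15.35
tcp_pos: [0.6313, 0.1464, 0.1666]
tcp_rot: [-3.141, 0.0, 1.288]
force: [-0.1, 0.4, -1.3]
gripper_width: 0.0356
grasp_force: 15.0
t 15.35 spin -0.04 xyz [-18.94  -5.19   0.39] tcp [0.6313 0.1464 0.1666] rot [-180.     0.    73.8] w 0.0356 F [-0.1  0.4 -1.3] q6 0.33
```

```bash
python3 -m handwheel '[[[-1,-0.5,-0.1,0,0],[-1,-0.9,-0.25,0,0],[-1,-0.9,-0.25,0,0],[-1,-0.9,-0.25,0,0],[-1,-0.9,-0.25,0,0],[-1,-0.9,-0.25,0,0],[-1,-0.9,-0.25,0,0],[-1,-0.9,-0.25,0,0],[-1,-0.9,-0.25,0,0],[-1,-0.9,-0.25,0,0]]]'
python3 -m handwheel '[[[-1,-0.9,-0.25,0,0],[-1,-0.9,-0.25,0,0],[-1,-0.9,-0.25,0,0],[-1,-0.9,-0.25,0,0],[-1,-0.9,-0.25,0,0],[-1,-0.9,-0.25,0,0],[-1,-0.9,-0.25,0,0],[-1,-0.9,-0.25,0,0],[-1,-0.9,-0.25,0,0],[-1,-0.9,-0.25,0,0]]]'
python3 -m handwheel '[[[-1,-0.6,-0.25,0,0],[-1,-0.2,-0.1,0,0],[-1,0,0,0,0],[-1,0,0,0,0]]]'
python3 - <<'E'
from h import *
need(.325,-.357,.155,74)
img,K,T,o=scan("wrist",.013,2000,60000);cv2.imwrite("pics/w6.png",img); np.savez("w6.npz",img=img,K=K,T=T)
E
```

```text
time: 16.18
tcp_pos: [0.4905, -0.0824, 0.1667]
tcp_rot: [3.141, 0.0, 1.284]
force: [0.6, -0.8, -1.6]
gripper_width: 0.036
grasp_force: 15.0
time: 17.02
tcp_pos: [0.3427, -0.3205, 0.1668]
tcp_rot: [3.141, 0.0, 1.284]
force: [1.0, 0.3, -1.4]
gripper_width: 0.0358
grasp_force: 15.0
time: 17.35
tcp_pos: [0.327, -0.3391, 0.1665]
tcp_rot: [3.142, -0.0, 1.285]
force: [0.1, 0.1, -0.5]
gripper_width: 0.0356
grasp_force: 15.0
t 17.35 spin -0.06 xyz [-0.59  0.1   0.38] tcp [ 0.327  -0.3391  0.1665] rot [180.   -0.   73.6] w 0.0356 F [ 0.1  0.1 -0.5] q6 -0.77
wrist [283. 339.] 4497.5 rect mm [308.0, -556.3, 450.7, 66.9, -16.4]
wrist [256. 230.] 7300.0 rect mm [307.8, -403.4, 141.6, 91.1, 73.7]
wrist [398. 190.] 6378.0 rect mm [479.4, -403.4, 120.5, 77.8, 74.1]
wrist [321.  38.] 6521.0 rect mm [431.4, -214.8, 93.7, 75.0, -77.0]
```

View pics/w6.png

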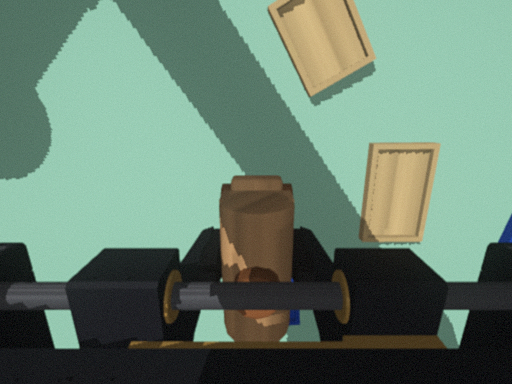

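The tank wagon is held level (dome (258,285)). The middle plywood tray has rim corners (370,143), (438,143), (422,241), (361,241), and the short tray is behind it at (321,40). The blue trays are only glimpsed at the edges.

```bash
python3 - <<'E'
from h import *
need(.4805,-.4025,.033,74)
E
python3 -m handwheel '[[[-1,-0.1,0.8,0,-0.06],[-1,-0.1,1,0,0],[-1,-0.1,1,0,0],[-1,-0.1,1,0,0],[-1,-0.1,0.7,0.4,0],[-1,-0.1,0.6,0.7,0],[-1,0,0.2,1,0],[-1,0,0,1,0],[-1,0,0,0.6,0],[-1,0,0,0,0]]]'
python3 -m handwheel '[[[-1,0,0,0.2,0],[-1,0,0,0,0],[-1,0,0,0,0]]]'
python3 - <<'E'
from h import *
need(.4805,-.4025,.0185,74)
E
```

```text
t 17.4 spin -0.05 xyz [-0.63  5.5   4.45] tcp [ 0.3273 -0.3388  0.1665] rot [180.   -0.   73.7] w 0.0357 F [-1.4  0.6 -0.7] q6 -0.77
time: 18.23
tcp_pos: [0.4744, -0.3977, 0.0514]
tcp_rot: [-3.135, -0.005, 1.294]
force: [0.4, 1.2, -1.6]
gripper_width: 0.0356
grasp_force: 15.0
time: 18.48
tcp_pos: [0.4753, -0.4008, 0.0508]
tcp_rot: [3.14, 0.001, 1.293]
force: [0.1, -0.3, -0.8]
gripper_width: 0.0362
grasp_force: 15.0
t 18.48 spin 0.01 xyz [-0.01  0.18  1.08] tcp [ 0.4753 -0.4008  0.0508] rot [1.799e+02 1.000e-01 7.410e+01] w 0.0362 F [ 0.1 -0.3 -0.8] q6 -0.61
```

```bash
python3 -m handwheel '[[[-1,0,0.18,0.4,0],[-1,0,0,0.25,0],[-1,0,0,0.15,0],[-1,0,0,0.1,0],[-1,0,0,0.08,0],[-1,0,0,0.05,0],[-1,0,0,0,0],[-1,0,0,0,0]]]'
python3 - <<'E'
from h import *
need(.4805,-.4025,.0185,74)
E
```

```text
time: 19.15
tcp_pos: [0.4798, -0.4022, 0.0194]
tcp_rot: [3.141, 0.0, 1.293]
force: [-2.8, 3.0, 5.2]
gripper_width: 0.0359
grasp_force: 15.0
t 19.15 spin 0.01 xyz [-0.    0.02  0.03] tcp [ 0.4798 -0.4022  0.0194] rot [180.    0.   74.1] w 0.0359 F [-2.8  3.   5.2] q6 -0.61
```

```bash
python3 -m handwheel '[[[1,0,0,0,0],[1,0,0,0,0],[1,0,0,0,0],[1,0,0,0,0],[1,0,0,0,0],[1,0,0,0,0],[1,0,0,0,0],[1,0,0,-0.4,0],[1,0,0,-1,0],[1,0,0,-1,0]]]'
python3 -m handwheel '[[[1,0,0,-1,0],[1,0,0,-1,0],[1,0,0,-1,0],[1,0,0,-0.8,0],[1,0,0,0,0],[1,0,0,0,0]]]'
python3 - <<'E'
from h import *
need(.425,.2,.2,88)
img,K,T,o=cap("wrist");cv2.imwrite("pics/w7.png",img); np.savez("w7.npz",img=img,K=K,T=T)
d=np.load("w1.npz");print("van from w1 roof@.064",plane(d["K"],d["T"],[(426,152),(475,160),(467,193),(418,187)],.064).round(4))
E
```

```text
time: 19.98
tcp_pos: [0.4796, -0.4018, 0.0914]
tcp_rot: [-3.14, -0.001, 1.292]
force: [0.3, -0.1, 0.4]
gripper_width: 0.0884
grasp_force: 0.0
time: 20.48
tcp_pos: [0.4801, -0.4023, 0.2064]
tcp_rot: [3.139, 0.002, 1.293]
force: [-0.4, -0.0, 0.4]
gripper_width: 0.0878
grasp_force: 0.0
t 20.48 spin -2.32 xyz [20.   -2.53  0.21] tcp [ 0.4801 -0.4023  0.2064] rot [1.798e+02 1.000e-01 7.410e+01] w 0.0878 F [-0.4 -0.   0.4] q6 -0.61
van from w1 roof@.064 [[0.4086 0.1729 0.064 ]
 [0.4117 0.2276 0.064 ]
 [0.4484 0.2312 0.064 ]
 [0.4471 0.1751 0.064 ]]
```

View pics/w7.png

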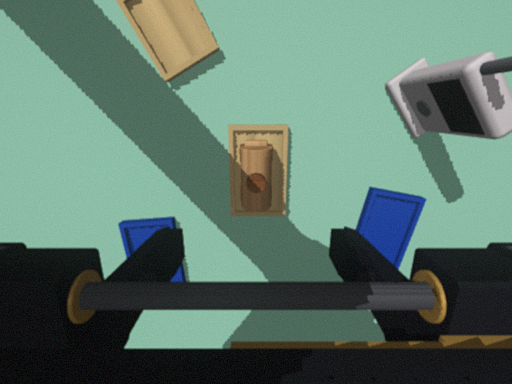

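The tank wagon stands in the middle tray: dome (257,182), rim (229..289, 125..215). I'll check its end clearance by ray and go on to the van.

```bash
python3 - <<'E'
from h import *
d=np.load("w7.npz");K,T=d["K"],d["T"]
r=plane(K,T,[(259,125),(259,215),(229,170),(289,170)],.013)[:,:2]
dome=plane(K,T,[(257,182)],.069)[:,:2]; a=np.radians(74.1);u=np.array([np.cos(a),np.sin(a)]);v=np.array([-u[1],u[0]])
c=(r[0]+r[1])/2
print("dome rel. tray along/across mm",((dome-c)@u*1e3),((dome-(r[2]+r[3])/2)@v*1e3),"tank end row212@.05",(plane(K,T,[(257,212)],.05)[:,:2]-c)@u*1e3)
need(.425,.2,.2,88)
E
python3 -m handwheel '[[[1,0,0,0,-1],[1,0,0,0,-1],[1,0.5,0,0,-0.32],[1,1,-0.1,0,0],[1,1,-0.1,0,0],[1,1,-0.1,0,0],[1,1,-0.1,0,0],[1,1,-0.1,0,0],[1,1,-0.1,0,0],[1,1,-0.1,0,0]]]'
python3 -m handwheel '[[[1,1,-0.1,0,0],[1,1,-0.1,0,0],[1,1,-0.1,0,0],[1,1,-0.1,0,0],[1,1,-0.1,0,0],[1,1,-0.1,0,0],[1,1,-0.1,0,0],[1,1,-0.2,0,0],[1,1,-0.2,0,0],[1,1,-0.2,0,0]]]'
python3 -m handwheel '[[[1,1,-0.2,0,0],[1,0.9,-0.2,0,0],[1,0.5,0,0,0],[1,0,0,0,0],[1,0,0,0,0]]]'
python3 - <<'E'
from h import *
need(.425,.2,.2,88)
img,K,T,o=scan("wrist",.064,500,60000);cv2.imwrite("pics/w8.png",img); np.savez("w8.npz",img=img,K=K,T=T)
E
```

```text
dome rel. tray along/across mm [1.85118553] [2.90342336] tank end row212@.05 [-40.63745122]
t 20.53 spin -2.32 xyz [19.99 -2.52  0.16] tcp [ 0.4797 -0.402   0.2047] rot [180.    0.   74.1] w 0.0881 F [-0.1 -0.1  0.1] q6 -0.61
time: 21.37
tcp_pos: [0.4664, -0.1749, 0.2033]
tcp_rot: [-3.139, -0.002, 1.535]
force: [0.5, -0.4, 0.1]
gripper_width: 0.0882
grasp_force: 0.0
time: 22.2
tcp_pos: [0.4378, 0.1259, 0.2034]
tcp_rot: [-3.139, 0.0, 1.535]
force: [0.3, 0.1, 0.2]
gripper_width: 0.0883
grasp_force: 0.0
time: 22.62
tcp_pos: [0.4289, 0.197, 0.2036]
tcp_rot: [-3.139, 0.001, 1.537]
force: [-0.3, -0.2, 0.6]
gripper_width: 0.088
grasp_force: 0.0
t 22.62 spin 0.01 xyz [ 0.1  -0.14  0.12] tcp [0.4289 0.197  0.2036] rot [-179.9    0.    88.1] w 0.088 F [-0.3 -0.2  0.6] q6 0.21
wrist [373. 344.] 2046.0 rect mm [575.9, -29.3, 378.6, 22.0, -1.8]
wrist [ 81. 296.] 720.5 rect mm [202.4, 53.6, 85.9, 35.1, 69.7]
wrist [432. 296.] 814.5 rect mm [643.8, 39.8, 88.1, 35.6, -72.2]
wrist [258. 174.] 1832.0 rect mm [430.1, 206.1, 62.5, 38.0, 89.3]
wrist [348.   5.] 578.5 rect mm [516.3, 359.2, 57.7, 13.5, -1.9]
```

View pics/w8.png

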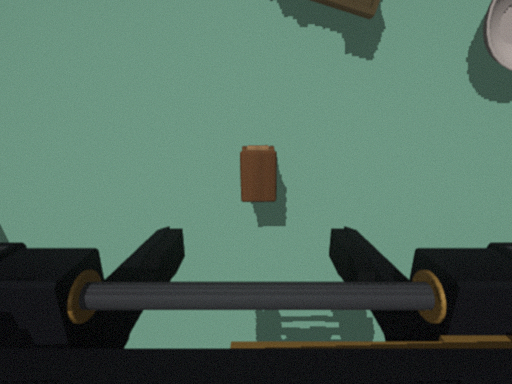

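The van's plain dark roof is seen at (241..277, 149..201), alone below the gripper.

```bash
python3 - <<'E'
from h import *
a=np.load("w8.npz");b=np.load("w1.npz")
print("tri",tri([(a["K"],a["T"],(258.7,175)),(b["K"],b["T"],(446.5,173))]).round(4), "plane",plane(a["K"],a["T"],[(258.7,150),(258.7,201),(258.7,174.5)],.064).round(4))
need(.4295,.202,.013,87.5)
E
```

```text
tri [0.4302 0.2042 0.0602] plane [[0.4321 0.2322 0.064 ]
 [0.4304 0.1749 0.064 ]
 [0.4313 0.2055 0.064 ]]
t 22.67 spin 0.08 xyz [0.19 0.   6.36] tcp [0.4292 0.1964 0.2037] rot [-179.9    0.    88. ] w 0.088 F [-0.1 -0.9 -0.6] q6 0.21
```

```bash
python3 -m handwheel '[[[1,0.22,0.03,0.5,0],[1,0,0,1,0],[1,0,0,1,0],[1,0,0,1,0],[1,0,0,1,0],[1,0,0,0.8,0],[1,0,0,0.5,0],[1,0,0,0.3,0],[1,0,0,0.22,0],[1,0,0,0,0]]]'
python3 -m handwheel '[[[-1,0,0,0,0],[-1,0,0,0,0],[-1,0,0,0,0],[-1,0,0,0,0],[-1,0,0,0,0],[-1,0,0,0,0],[-1,0,0,0,0],[-1,0,0,0,0],[-1,0,0,0,0],[-1,0,0,0,0]]]' 15
python3 -m handwheel '[[[-1,0,0,0,0],[-1,0,0,-0.2,0],[-1,0,0,-0.5,0],[-1,0,0,-0.9,0],[-1,0,0,-1,0],[-1,0,0,-1,0],[-1,0,0,-1,0],[-1,0,0,-0.5,-0.5],[-1,0,0,0,-1],[-1,0,0,0,-1]]]'
python3 - <<'E'
from h import *
need(.285,-.235,.155,102.7)
E
```

```text
time: 23.5
tcp_pos: [0.4306, 0.2028, 0.0143]
tcp_rot: [-3.14, 0.0, 1.534]
force: [-0.2, -0.0, 0.1]
gripper_width: 0.0881
grasp_force: 0.0
time: 24.33
tcp_pos: [0.4307, 0.2035, 0.015]
tcp_rot: [3.141, -0.0, 1.535]
force: [0.2, -0.4, 2.0]
gripper_width: 0.0394
grasp_force: 15.0
time: 25.17
tcp_pos: [0.4308, 0.2035, 0.1693]
tcp_rot: [3.139, 0.0, 1.802]
force: [-0.5, -0.6, -1.4]
gripper_width: 0.0398
grasp_force: 15.0
t 25.17 spin 0.09 xyz [-13.19  -7.95   0.48] tcp [0.4308 0.2035 0.1693] rot [179.9   0.  103.3] w 0.0398 F [-0.5 -0.6 -1.4] q6 -0.04
```

```bash
python3 -m handwheel '[[[-1,-0.4,-0.3,0,0.1],[-1,-0.9,-0.54,0,0],[-1,-0.9,-0.54,0,0],[-1,-0.9,-0.54,0,0],[-1,-0.9,-0.54,0,0],[-1,-0.9,-0.54,0,0],[-1,-0.9,-0.54,0,0],[-1,-0.9,-0.54,0,0],[-1,-0.9,-0.54,0,0],[-1,-0.9,-0.54,0,0]]]'
python3 -m handwheel '[[[-1,-0.9,-0.54,0,0],[-1,-0.9,-0.54,0,0],[-1,-0.9,-0.54,0,0],[-1,-0.9,-0.54,0,0],[-1,-0.7,-0.3,0,0],[-1,-0.4,-0.1,0,0],[-1,0,0,0,0],[-1,0,0,0,0]]]'
python3 - <<'E'
from h import *
need(.431,-.212,.033,102.5)
img,K,T,o=scan("wrist",.013,2000,60000);cv2.imwrite("pics/w9.png",img); np.savez("w9.npz",img=img,K=K,T=T)
E
```

```text
time: 26.0
tcp_pos: [0.3333, -0.0799, 0.1683]
tcp_rot: [3.141, 0.0, 1.787]
force: [0.8, -0.6, -1.2]
gripper_width: 0.04
grasp_force: 15.0
time: 26.67
tcp_pos: [0.2895, -0.2324, 0.1678]
tcp_rot: [-3.141, -0.001, 1.786]
force: [0.9, 0.5, -0.6]
gripper_width: 0.0398
grasp_force: 15.0
t 26.67 spin -0.03 xyz [-0.36  4.75  4.49] tcp [ 0.2895 -0.2324  0.1678] rot [-1.800e+02 -1.000e-01  1.023e+02] w 0.0398 F [ 0.9  0.5 -0.6] q6 -1.21
wrist [291. 338.] 5385.0 rect mm [387.0, -431.3, 452.4, 68.5, 12.6]
wrist [256. 243.] 7124.5 rect mm [305.6, -311.0, 121.4, 116.8, 12.4]
wrist [378. 187.] 4918.0 rect mm [430.3, -214.4, 94.8, 76.4, -76.8]
```

View pics/w9.png

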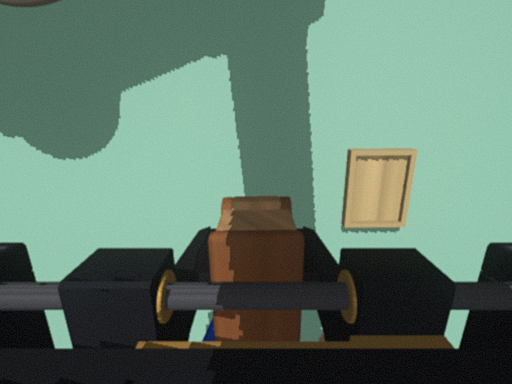

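The van is held level, and the short plywood tray has corners (350,149), (416,149), (408,227), (343,228).

```bash
python3 -m handwheel '[[[-1,-0.1,0.6,0,-0.05],[-1,-0.1,1,0,0],[-1,-0.1,1,0,0],[-1,-0.05,1,0,0],[-1,0,0.7,0.4,0],[-1,0,0.4,0.7,0],[-1,0,0,1,0],[-1,0,0,1,0],[-1,0,0,0.6,0],[-1,0,0,0.2,0]]]'
python3 -m handwheel '[[[-1,0,0,0,0],[-1,0,0,0,0],[-1,0,0,0,0]]]'
python3 - <<'E'
from h import *
need(.4312,-.2125,.0195,102.7)
E
```

```text
time: 27.55
tcp_pos: [0.4285, -0.2097, 0.0487]
tcp_rot: [-3.139, -0.004, 1.794]
force: [-0.2, 0.8, -1.3]
gripper_width: 0.0398
grasp_force: 15.0
time: 27.8
tcp_pos: [0.43, -0.2124, 0.0523]
tcp_rot: [3.14, 0.002, 1.793]
force: [-0.0, -0.6, -1.3]
gripper_width: 0.0394
grasp_force: 15.0
t 27.8 spin 0.0 xyz [-0.01  0.04  1.09] tcp [ 0.43   -0.2124  0.0523] rot [1.799e+02 1.000e-01 1.027e+02] w 0.0394 F [-0.  -0.6 -1.3] q6 -0.93
```

```bash
python3 -m handwheel '[[[-1,0,0.04,0.4,0],[-1,0,0,0.25,0],[-1,0,0,0.15,0],[-1,0,0,0.1,0],[-1,0,0,0.08,0],[-1,0,0,0.06,0],[-1,0,0,0,0],[-1,0,0,0,0]]]'
python3 - <<'E'
from h import *
need(.4312,-.2125,.0195,102.7)
E
```

```text
time: 28.47
tcp_pos: [0.4307, -0.2124, 0.0206]
tcp_rot: [3.141, 0.001, 1.792]
force: [-2.3, 1.0, 7.9]
gripper_width: 0.0395
grasp_force: 15.9
t 28.47 spin -0.0 xyz [-0.01  0.02  0.04] tcp [ 0.4307 -0.2124  0.0206] rot [1.800e+02 1.000e-01 1.027e+02] w 0.0395 F [-2.3  1.   7.9] q6 -0.93
```

Contact at the expected height. Release, lift, move back and take a last look.

```bash
python3 -m handwheel '[[[1,0,0,0,0],[1,0,0,0,0],[1,0,0,0,0],[1,0,0,0,0],[1,0,0,0,0],[1,0,0,0,0],[1,0,0,0,0],[1,0,0,-0.4,0],[1,0,0,-1,0],[1,0,0,-1,0]]]'
python3 -m handwheel '[[[1,0,0,-1,0],[1,0,0,-1,0],[1,0,0,-1,0],[1,0,0,-0.8,0],[1,0,0,0,0],[1,0,0,0,0]]]'
python3 - <<'E'
from h import *
need(.43,-.212,.2,102.7)
img,K,T,o=cap("wrist");t=cap("top")[0];s=cap("scene")[0]
a=cv2.resize(img[60:260,130:400],(540,400));
top=np.hstack([cv2.resize(img,(400,300)),cv2.resize(t,(400,300))])
bot=np.hstack([cv2.resize(s[100:300,100:366],(400,300)),cv2.resize(img[90:240,170:370],(400,300))])
cv2.imwrite("pics/fin.png",np.vstack([top,bot]))
E
```

```text
time: 29.3
tcp_pos: [0.43, -0.2117, 0.092]
tcp_rot: [-3.14, -0.002, 1.792]
force: [0.0, 0.8, -0.1]
gripper_width: 0.0884
grasp_force: 0.0
time: 29.8
tcp_pos: [0.4307, -0.2123, 0.2064]
tcp_rot: [3.14, 0.002, 1.792]
force: [0.1, -0.2, -0.8]
gripper_width: 0.0882
grasp_force: 0.0
t 29.8 spin -0.0 xyz [ 0.01 -0.02  0.21] tcp [ 0.4307 -0.2123  0.2064] rot [1.799e+02 1.000e-01 1.027e+02] w 0.0882 F [ 0.1 -0.2 -0.8] q6 -0.93
```

View pics/fin.png

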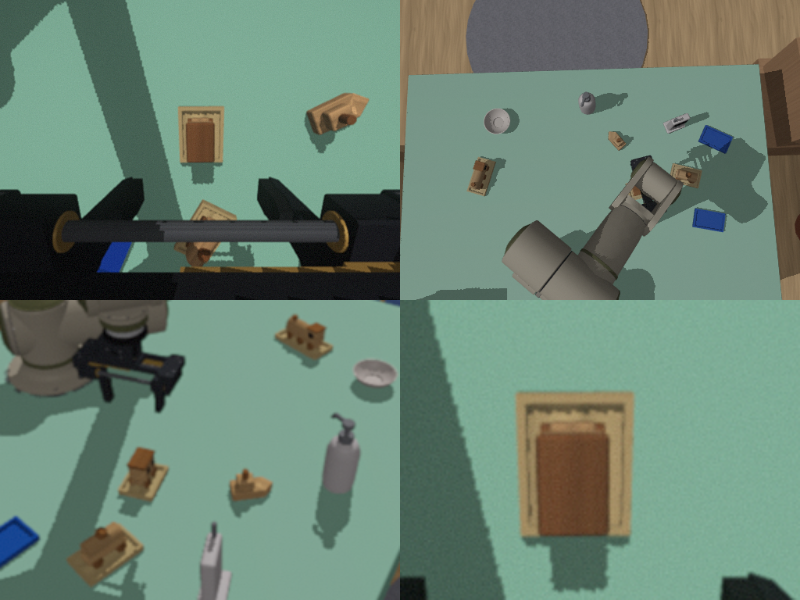

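The final views show all three cars upright in their own trays and the boat, soap bottle, monitor and dish in place. A ray check of the van's margin before handing in.

```bash
python3 - <<'E'
from h import *
_,K,T,o=cap("wrist"); a=np.radians(102.7);u=np.array([np.cos(a),np.sin(a)]);v=np.array([u[1],-u[0]])
r=plane(K,T,[(257,136),(257,208),(228,180),(286.5,180)],.013)[:,:2]; f=plane(K,T,[(256.5,155),(256.5,207),(239,180),(274,180)],.069)[:,:2]
print("rim along",r[:2]@u*1e3,"roof",f[:2]@u*1e3,"rim across",r[2:]@v*1e3,"roof",f[2:]@v*1e3)
E
```

```text
rim along [-255.36969432 -350.14411435] roof [-270.12941672 -328.3494565 ] rim across [335.62022981 411.57126591] roof [353.71062844 391.62110238]
```

Margins are at least 8 mm to the inner walls on every side.

```bash
python3 -c "
from station import arm
print(arm.hand_in())"
```

```text
the job is handed in; nothing more can be done
None
```

The engine, tank wagon and van each stand upright inside their own tray, placed in that order and set down gently at about 5–8 N contact force. The job was handed in at about 30 s, and nothing else was moved.

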